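# Rock the failed timer out of its relay socket

## Robot

A 7-joint arm with a two-finger parallel gripper is mounted at the origin on the work surface. World frame = base frame: x ahead of the robot, y to its left, z up, the work surface at z = 0. Lengths are in m, angles in rad, forces in N, time in s.
With the tool pointing down it reaches from about 0.4 to 0.875 m from the base axis. Payload 6.5 kg.
Tool frame: the origin (TCP) lies on the mounting face of the last link; the fingertips stand manip.tip_reach ahead of it and the grasp point (between the pads) lies 155 mm ahead of it (manip.tip_reach is the distance from the TCP to the fingertips, in m); z points along the fingers, x is the direction in which the jaws open and shut, and the axes are right-handed (so a half turn about z gives the same grasp; the last joint's range is limited). The gripper opens to 85 mm and grips with 20 to 120 N. Pads are 22 mm wide; open, the fingers measure 114 mm over their backs; the gripper's body (76 mm by 85 mm) begins 54 mm behind the grasp point. The pads swing forward as they close: fully open they stand 13 mm farther back than shut.
Start: joints at [1.146, 0.536, -0.004, 1.538, 0.003, 1.067, -0.071], TCP at [0.228, -0.609, 0.405] pointing down, gripper open.
Joint ranges: [-2.7, 2.7], [-0.37, 2.16], [-1.27, 1.26], [0.24, 2.4], [-1.31, 4.45], [0.19, 1.91], [-2.76, 2.76]. Speed limits (rad/s): [2.39, 2.39, 3.14, 3.14, 3.14, 3.14, 3.14].

## Interface

Orientations are given as a unit quaternion [w, x, y, z].
In Python, from cell import manip, get_image, job gives the robot as it stands.
- The arm moves only by the shell command python3 -m jog 'ROWS' [FORCE]. ROWS is JSON, a list of rows, each an object with "linear": the shift along the tool's x, y, z in m, a list of three; "spin": the turn about the tool's z in degrees; "jaw": the opening, from 0 (shut) to 1 (fully open). In form: [{"linear": [dx, dy, dz], "spin": spin, "jaw": jaw}, ...]. A call has 1 to 5 rows; each row shifts and turns the pose as measured when the row begins, along the tool's axes as they then stand; what a row does not reach is not made up. A row lasts 1/10 s, in which the tool goes at most 50 mm and 8.59 degrees, less where a joint would pass 70% of its speed; a pose out of reach is approached as far as the arm can. A call with a gripper value outside its range is refused whole. The fingers move at their own pace and stop on an object; FORCE is the grip in N (left out, the last holds). Time passes only in rows, so rows that do not move let the fingers close. It gives the time, the measured TCP pose, the force and the opening at its end, in the units of the state.
- manip.get_obs(): the state, without advancing time (a new reading comes with each control period).
- get_image(name): name is "scene" or "top" or "wrist"; returns a dict with "pixels" (420x560x3 uint8, blue, green, red), "fovy" (degrees; the focal length in pixels is half the picture's height over the tangent of half this angle, whatever the lens; pixels are square), "cx", "cy" (the principal point, pixels), "rvec" (rotation vector, rad) and "tvec" (3), from world to camera coordinates, as OpenCV has them. Camera axes: x right, y down, z forward; pixel columns grow to the right and rows downward; lengths in m; the calibration is good to about 2 mm. A picture is of the moment at which its call begins. There is no depth.
- job.hand_in(): hands the job in, once; it reports no verdict.
The state is a dict: "time_s": time; "joint_positions": joint angles; "joint_vel": joint speeds; "effort": joint torques, N m; "position": TCP position; "eef_rot": TCP orientation; "force": force on the tool from outside, world axes, zero at the start; "moment": the same for the moment, N m; "opening": finger opening in m.
Only numpy, scipy, OpenCV 4.12 (cv2) and the standard library are available. Lean on these libraries where they do the work, as an engineer would, in place of code of your own. Each camera call takes 0.05 s, during which the arm holds its last target. There are 200 camera calls.

## Task

The plug-in timer with the round knob on top has failed: pull it from the cycle tester's relay strip. It sits tight, so rock it gently, a few degrees to each side across the strip (not along it, towards its neighbours), until it rises free of its socket; do not yank it straight up, which tears the socket off its rail, nor lean it more than about 10 degrees, which bends the pins. Set it down upright on its pins in the empty cell of the parts tray, without dropping it, and leave the other relays and everything else as they are.

Things in the scene. Friction and masses are not known exactly. Their poses are not given: they have to be found in the camera images.
- timer: the failed plug-in timer: black upright box 36 x 36 x 58 mm, about 100 g, the only one with a round setting knob (18 mm diameter, 8 mm high) on top. Origin at the centre of the case's underside, z up through the top, x and y square to its sides. It starts plugged fully home in one of the strip's three sockets, axes along the strip's; pins and a centre key stick out 11 mm below the case
- timer_pins (a point): centre of the tips of the timer's ring of 8 pins (17.5 mm across), 11 mm below its underside. Sprung contacts grip the pins on the strip's -x and +x sides, 9 mm from the centre; each side drags with about 11 N (9 to 13) along the 10 mm that its pins are in. Leaning the case towards +x or -x lifts it: at first it pivots on its lower edge, 18 mm from the centre
- timer_top (a point): centre of the top face of the timer's case, 58 mm above its underside (the knob stands on it). Once the case has risen a little, a lean pivots on the pin side that is held still and draws the other side, so it walks up some 2.6 mm a lean of 0.15 rad each way; more than 0.22 rad with the pins still in bends them
- relay_a: plain plug-in relay: the same black 36 x 36 x 58 mm case, flat top with no knob. Origin at the centre of the case's underside; plugged in the strip, 42 mm from socket to socket, so 6 mm between cases
- relay_b: plain plug-in relay: the same black 36 x 36 x 58 mm case, flat top with no knob. Origin at the centre of the case's underside; plugged in the strip likewise
- strip: relay strip fixed on the bench: plate 120 (x) x 222 (y) x 4 mm, a rail along y, sockets at y = -42, 0, +42 mm, 80 mm long in x, their tops (on which plugged cases rest) 38 mm above the bench; screw terminals, over 22 mm from the centre in x, 8 mm lower. End stop at y = -71 mm, 42 mm high; blocks at y = 66 to 113 mm, 48 mm high. Origin on the bench under the middle socket. Finger room is on the x sides only
- socket0 (a joint): how far the socket at y = -42 mm of the strip has been pulled up off its sprung rail clip, m; 0 is home. It lifts at a net upward pull of about 10 N and by 1 mm for each further 1.2 N, and springs back when let go. A straight pull on a plugged relay takes about 22 N and tears it off; up to 4 mm does no harm
- socket1 (a joint): how far the socket at y = 0 mm of the strip has been pulled up off its sprung rail clip, m; 0 is home. It lifts at a net upward pull of about 10 N and by 1 mm for each further 1.2 N, and springs back when let go. A straight pull on a plugged relay takes about 22 N and tears it off; up to 4 mm does no harm
- socket2 (a joint): how far the socket at y = 42 mm of the strip has been pulled up off its sprung rail clip, m; 0 is home. It lifts at a net upward pull of about 10 N and by 1 mm for each further 1.2 N, and springs back when let go. A straight pull on a plugged relay takes about 22 N and tears it off; up to 4 mm does no harm
- tray: fixed grey parts tray 60 (x) x 212 (y) x 26 mm high, floor 4 mm thick, a single row of four cells along its y at y = -78, -26, +26, +78 mm, each 52 (x) x 48 (y) mm inside; outer walls 26 mm high, dividers 23 mm. Three cells are taken. Origin on the bench under its centre
- free_cell: the one empty cell of the tray: origin at the centre of its floor (4 mm above the bench), axes along the tray's. A relay standing in it rests on its pins, so the underside of its case is 11 mm above the floor
- old_a: plain plug-in relay: the same black 36 x 36 x 58 mm case, flat top with no knob. Origin at the centre of the case's underside; stands on its pins in a tray cell
- old_b: plain plug-in relay: the same black 36 x 36 x 58 mm case, flat top with no knob. Origin at the centre of the case's underside; stands on its pins in a tray cell
- module: grey rail module 40 x 22 x 45 mm standing in a tray cell, origin under its centre
- bottle_a: pump bottle standing on the bench between strip and tray, 36 mm diameter, 111 mm tall, white pump head; origin under its centre
- bottle_b: pump bottle standing on the bench between strip and tray, 36 mm diameter, 106 mm tall, black pump head; origin under its centre
- screwdriver: screwdriver about 170 mm long lying on the bench beyond the bottles
Things that resemble listed ones, but are neither listed nor needed, are in the scene too. Leave any orange look-alike of the timer alone.

How it is judged:
On the way, in this order (a step that is already met when the one before it is completed fails the run):
1. the timer leans to a side across the strip with its pins still in the socket (horizontal distance between timer and strip below 0.065 m and z of timer in the frame of strip below 0.0425 m and angle between the z axis of timer and the x axis of strip, either way round below 1.5208 rad), for 0.05 s.
2. rocked on, it has risen more than 5 mm and leans across the strip with its pins still in (horizontal distance between timer and strip below 0.065 m and z of timer in the frame of strip between 0.043 and 0.0475 m and angle between the z axis of timer and the x axis of strip, either way round below 1.5308 rad), for 0.05 s.
3. the timer is clear above its socket, the socket still home on its rail (z of timer in the frame of strip above 0.055 m and value of joint each of socket0, socket1, socket2 below 0.0015 m), for 0.1 s.
At the end, for the whole second after the job is handed in: the timer stands upright (within 0.1 rad), at rest on its pins on the floor of the empty cell (within 10 mm of its centre); the sockets are home on the rail (within 1.5 mm); the other two relays are still plugged in (moved under 4 mm, leaning under 0.06 rad) (x of timer in the frame of free_cell between -0.01 and 0.01 m and y of timer in the frame of free_cell between -0.01 and 0.01 m and z of timer in the frame of free_cell below 0.014 m and z of timer_top in the frame of free_cell above 0.06 m and angle between timer's own z axis and vertical below 0.1 rad and linear speed of timer below 0.02 m/s and value of joint each of socket0, socket1, socket2 below 0.0015 m and distance of each of relay_a, relay_b from where it was at the start of the episode below 0.004 m and angle between each of relay_a, relay_b's own z axis and vertical below 0.06 rad); the robot touches nothing.
It fails at once if a socket is pulled more than 4 mm up off its rail (the timer was yanked) (value of joint any of socket0, socket1, socket2 above 0.004 m).
It fails at once if with its pins still in the socket, the timer leans more than 0.22 rad across the strip (bent pins) or more than 0.08 rad along it, towards its neighbours (horizontal distance between timer and strip below 0.065 m and z of timer in the frame of strip below 0.0475 m and (angle between the z axis of timer and the x axis of strip, either way round below 1.3508 rad or angle between the z axis of timer and the y axis of strip, either way round below 1.4908 rad)).
It fails at once if the timer is dropped: it moves faster than 0.5 m/s with no finger on it (contact force between the fingers and timer below 0.05 N and linear speed of timer above 0.5 m/s).
It fails at once if another relay is pulled up or pushed askew in its socket (5 mm or 0.1 rad) (distance of any of relay_a, relay_b from where it was at the start of the episode above 0.005 m or angle between any of relay_a, relay_b's own z axis and vertical above 0.1 rad).
It fails at once if a thing in the tray, a bottle or the screwdriver is knocked (pushed 20 mm, or tipped by 0.35 rad) (distance of any of old_a, old_b, module, bottle_a, bottle_b, screwdriver from where it was at the start of the episode above 0.02 m or angle between any of old_a, old_b, module, bottle_a, bottle_b's own z axis and vertical above 0.35 rad).
It also fails if it takes over 58 s, if anything falls off the work surface, if the arm or the gripper's body presses on something with over 40 N, if the wrist force passes 120 N, or if a joint passes its speed limit or range.

## Working session

There is one attempt and no reset: what is moved stays moved. The work goes in short steps, Python scripts to look and compute and a shell command to move; the robot and the scene stay as the last step left them, time stands still between calls to the robot, and variables do not carry over. Pictures are saved under pics/ and viewed, about 8 in all and at most 12, crops included, and the job is handed in when it is done.

```bash
ls; mkdir -p pics; cat > h.py <<'E'
import numpy as np, cv2
from cell import manip,get_image,job
from scipy.spatial.transform import Rotation as Ro
def cam(n):
    d=get_image(n); im=np.array(d["pixels"],np.uint8); f=im.shape[0]/2/np.tan(np.radians(d["fovy"])/2)
    K=np.array([[f,0,d["cx"]],[0,f,d["cy"]],[0,0,1]]); R=cv2.Rodrigues(np.array(d["rvec"],float))[0]; t=np.array(d["tvec"],float).ravel()
    np.savez(f"{n}.npz",im=im,K=K,R=R,t=t); return im,K,R,t
def load(n):
    d=np.load(f"{n}.npz"); return d["im"],d["K"],d["R"],d["t"]
def ray(c,u,v,z):
    im,K,R,t=c; o=-R.T@t; d=R.T@np.linalg.solve(K,[u,v,1]); return (o+d*(z-o[2])/d[2])
def proj(c,p):
    im,K,R,t=c; q=K@(R@np.array(p)+t); return q[:2]/q[2]
E
python3 - <<'E'
from h import *
for n in("scene","top","wrist"):
    c=cam(n); cv2.imwrite(f"pics/{n}0.png",c[0]); print(n,-c[2].T@c[3])
print(manip.tip_reach,manip.get_obs())
E
```

```text
pics
scene [1.31011953 0.52334381 0.69563336]
top [0.44173554 0.00350625 1.07808102]
wrist [ 0.28926746 -0.5842128   0.37235303]
0.1734 {'time_s': 0.15, 'joint_positions': array([ 1.14575926,  0.53700812, -0.00442877,  1.53860151,  0.00261678,
        1.06730034, -0.07120598]), 'joint_vel': array([ 0.00081918, -0.00137134, -0.00037955, -0.00362791,  0.00016169,
       -0.00032825,  0.00253727]), 'effort': array([ 1.57290004e-03, -5.83784115e+01,  1.04985069e+00, -2.59351552e+01,
        1.25081631e-02,  6.44297252e-03,  2.69868633e-05]), 'position': array([ 0.22818915, -0.60837471,  0.40402136]), 'eef_rot': array([-3.23547269e-04,  8.21962858e-01, -5.69540718e-01, -5.70560348e-04]), 'force': array([ 0.96505903, -0.11976417, -0.5414496 ]), 'moment': array([ 0.0286996 , -0.0344555 ,  0.04382112]), 'opening': 0.08516698820201621}
```

View pics/top0.png

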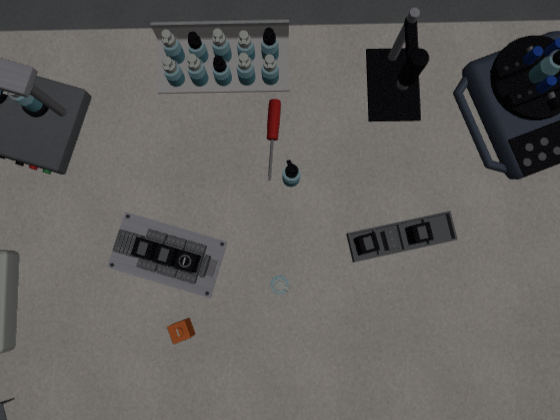

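View pics/scene0.png

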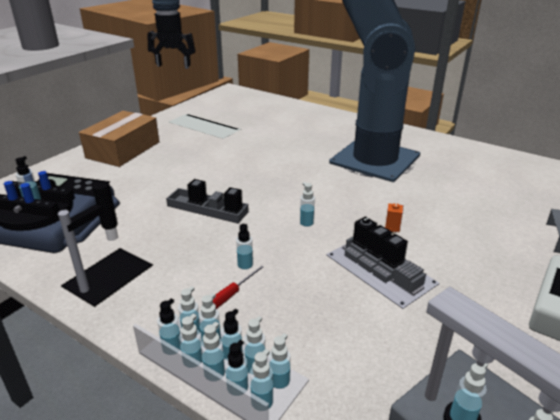

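```bash
python3 - <<'E'
from h import *
c=load("top");im=c[0]
a=cv2.resize(im[205:305,100:235],None,fx=5.5,fy=5.5,interpolation=cv2.INTER_CUBIC)[:, :742]
b=cv2.resize(im[200:270,340:465],None,fx=5.5,fy=5.5,interpolation=cv2.INTER_CUBIC)
a=cv2.convertScaleAbs(a,alpha=1.8,beta=15);b=cv2.convertScaleAbs(b,alpha=1.8,beta=15)
cv2.imwrite("pics/a.png",a);cv2.imwrite("pics/b.png",b);print(a.shape,b.shape)
for p in((128,215),(226,242),(209,296),(110,265)): print(p,ray(c,*p,0.004))
print(ray(c,185,261,.104),ray(c,443,227,.026),ray(c,280,280,.1),ray(c,291,170,.1))
E
```

```text
(550, 742, 3) (385, 688, 3)
(128, 215) [0.56895506 0.31765245 0.004     ]
(226, 242) [0.50980539 0.1147519  0.004     ]
(209, 296) [0.40058583 0.14979188 0.004     ]
(110, 265) [0.46639695 0.35286408 0.004     ]
[0.46935981 0.18076418 0.104     ] [ 0.5317135  -0.32445019  0.026     ] [0.43165547 0.00491405 0.1       ] [ 0.63856902 -0.01931546  0.1       ]
```

View pics/a.png

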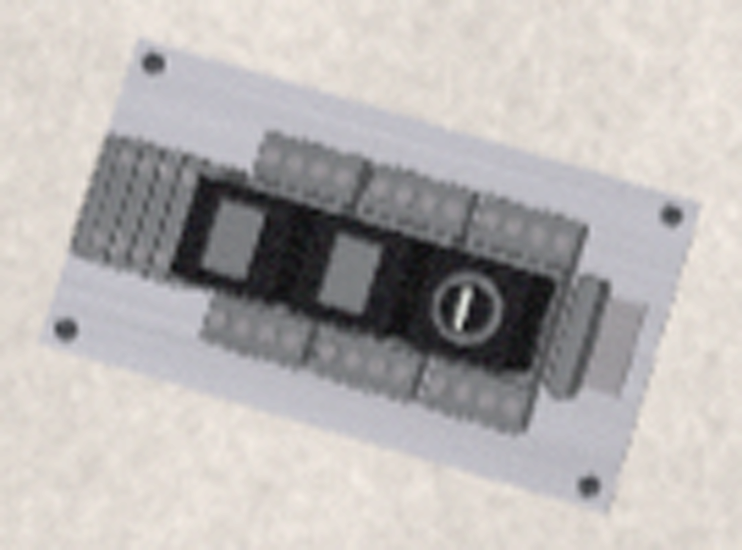

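View pics/b.png

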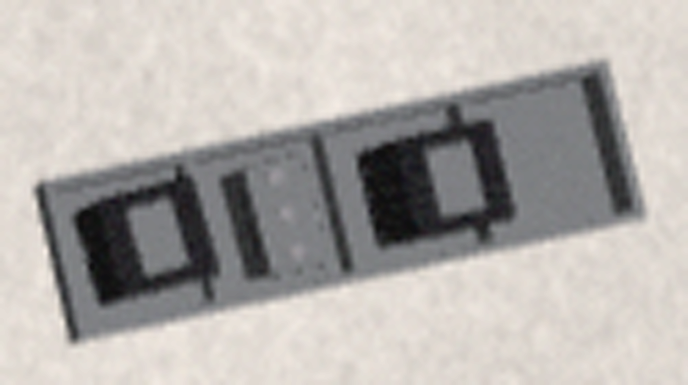

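```bash
python3 - <<'E'
from h import *
c=load("top")
def rect(pts,off,z):
    q=np.array([ray(c,*((np.array(p)+.5)/5.5-.5+off),z)[:2] for p in pts]); tl,tr,br,bl=q
    y=(tl+bl-tr-br)/2; x=(tl+tr-bl-br)/2
    print("size",np.linalg.norm(x),np.linalg.norm(y),"ang",np.degrees([np.arctan2(-y[0],y[1]),np.arctan2(x[1],x[0])]))
    return q.mean(0),y/np.linalg.norm(y)
s,sy=rect([(140,40),(700,205),(610,512),(42,345)],(100,205),.004)
t,ty=rect([(40,185),(608,62),(645,215),(72,340)],(340,200),.026)
print("strip",s,sy,"timer",s-.042*sy,"knob",ray(c,(467+.5)/5.5-.5+100,(308+.5)/5.5-.5+205,.104))
f=t-.078*ty; print("tray",t,ty,"free",f)
for n,p in(("timer",s-.042*sy),("free",f)): print(n,np.linalg.norm(p))
# fine contour-based check: strip plate blob, tray blob
o=manip.get_obs(); w,x,y,z=o["eef_rot"]; R=Ro.from_quat([x,y,z,w]).as_matrix(); print(R.round(3))
w=load("wrist"); print("wristcam in tool",R.T@(-w[2].T@w[3]-o["position"]), (w[2]@R).round(3))
for n,h,u,v in(("bA",.1,280,280),):pass
sc=load("scene")
for n,(u,v),h in(("white",(307,190),.108),("black",(244,230),.103)): print(n,ray(sc,u,v,h))
E
```

```text
size 0.11840483851955416 0.22111428695082463 ang [-17.11372184 -16.76947708]
size 0.057420835881141455 0.21395128138586322 ang [11.33339232 10.19802662]
strip [0.48614417 0.23552119] [0.29426922 0.95572257] timer [0.47378487 0.19538084] knob [0.47013139 0.18169802 0.104     ]
tray [ 0.51493529 -0.24083038] [-0.19651762  0.98050029] free [ 0.53026367 -0.3173094 ]
timer 0.5124897794099629
free 0.6179521114473358
[[ 0.351 -0.936 -0.001]
 [-0.936 -0.351  0.001]
 [-0.001  0.    -1.   ]]
wristcam in tool [-0.00112748 -0.06567711  0.03166208] [[ 1.     0.     0.001]
 [-0.     0.966 -0.259]
 [-0.001  0.259  0.966]]
white [0.44482754 0.01744804 0.108     ]
black [ 0.65303711 -0.01002002  0.103     ]
```

```bash
cat > plan.py <<'E'
# plan.py x y z ang(deg of tool x in world, or 'k') -> rows (mm, deg) from the present pose
import sys; from h import *
def pose():
    o=manip.get_obs(); w,x,y,z=o["eef_rot"]; R=Ro.from_quat([x,y,z,w]).as_matrix(); return o,R
if __name__=="__main__":
    o,R=pose(); p=o["position"]; a=np.degrees(np.arctan2(R[1,0],R[0,0]))
    g=np.array([float(v) for v in sys.argv[1:4]]); ga=a if sys.argv[4]=='k' else float(sys.argv[4])
    s=-((ga-a+180)%360-180); d=g-p; n=int(max(np.ceil(np.linalg.norm(d)/.05),np.ceil(abs(s)/8.5),1))
    print("t",o["time_s"],"pos",p.round(4),"ang",a.round(2),"tilt",np.degrees(np.arccos(-R[2,2])).round(2),"F",o["force"].round(1),"op",round(o["opening"]*1e3,1),"n",n)
    for i in range(min(n,5)):
        t=R.T@(d/n); print("[%.3f,%.3f,%.3f] spin %.1f"%(*t,s/n)); R=R@Ro.from_euler('z',s/n,degrees=True).as_matrix()
E
python3 plan.py 0.5 -0.25 0.4 10; python3 plan.py .47 .182 .40 72.9
```

```text
t 0.15 pos [ 0.2282 -0.6084  0.404 ] ang -69.44 tilt 0.08 F [ 1.  -0.1 -0.5] op 85.2 n 10
[-0.024,-0.038,0.000] spin -7.9
[-0.019,-0.041,0.000] spin -7.9
[-0.013,-0.043,0.000] spin -7.9
[-0.007,-0.044,0.000] spin -7.9
[-0.000,-0.045,0.000] spin -7.9
t 0.15 pos [ 0.2282 -0.6084  0.404 ] ang -69.44 tilt 0.08 F [ 1.  -0.1 -0.5] op 85.2 n 17
[-0.039,-0.030,0.000] spin -8.4
[-0.034,-0.035,0.000] spin -8.4
[-0.028,-0.039,0.000] spin -8.4
[-0.022,-0.043,0.000] spin -8.4
[-0.016,-0.046,0.000] spin -8.4
```

```bash
python3 -m jog '[{"linear":[-0.024,-0.038,0],"spin":-8,"jaw":1},{"linear":[-0.019,-0.041,0],"spin":-8,"jaw":1},{"linear":[-0.013,-0.043,0],"spin":-8,"jaw":1},{"linear":[-0.007,-0.044,0],"spin":-8,"jaw":1},{"linear":[0,-0.045,0],"spin":-8,"jaw":1}]' 50; python3 plan.py 0.5 -0.2 0.4 10
```

```text
time_s: 0.65
position: [0.3595, -0.4276, 0.4016]
eef_rot: [0.002, 0.969, -0.249, -0.003]
force: [0.8, -0.5, -0.5]
opening: 0.0854
t 0.65 pos [ 0.3595 -0.4276  0.4016] ang -28.8 tilt 0.35 F [ 0.8 -0.5 -0.5] op 85.4 n 6
[0.002,-0.045,0.000] spin -6.5
[0.007,-0.044,0.000] spin -6.5
[0.012,-0.043,0.000] spin -6.5
[0.017,-0.041,0.000] spin -6.5
[0.021,-0.039,0.000] spin -6.5
```

```bash
python3 -m jog '[{"linear":[0.002,-0.045,0],"spin":-7,"jaw":1},{"linear":[0.007,-0.044,0],"spin":-7,"jaw":1},{"linear":[0.012,-0.043,0],"spin":-7,"jaw":1},{"linear":[0.017,-0.041,0],"spin":-7,"jaw":1},{"linear":[0.01,-0.02,0],"spin":-5,"jaw":1}]'; python3 plan.py 0.47 0.182 0.35 72.9
python3 - <<'E'
from h import *
c=cam("wrist"); np.savez("wtray.npz",im=c[0],K=c[1],R=c[2],t=c[3]); cv2.imwrite("pics/wtray.png",cv2.convertScaleAbs(c[0],alpha=1.5,beta=15)); print(proj(c,[.530,-.317,.004]),proj(c,[.515,-.241,.026]))
E
```

```text
time_s: 1.15
position: [0.4639, -0.2423, 0.4006]
eef_rot: [0.0, 0.999, 0.052, -0.002]
force: [0.1, -0.1, -0.3]
opening: 0.0854
t 1.15 pos [ 0.4639 -0.2423  0.4006] ang 5.97 tilt 0.27 F [ 0.1 -0.1 -0.3] op 85.4 n 9
[0.006,-0.047,0.006] spin -7.4
[0.012,-0.046,0.006] spin -7.4
[0.017,-0.044,0.006] spin -7.4
[0.023,-0.041,0.006] spin -7.4
[0.028,-0.038,0.006] spin -7.4
[339.70731339 255.4211534 ] [338.84177768 189.37861214]
```

View pics/wtray.png

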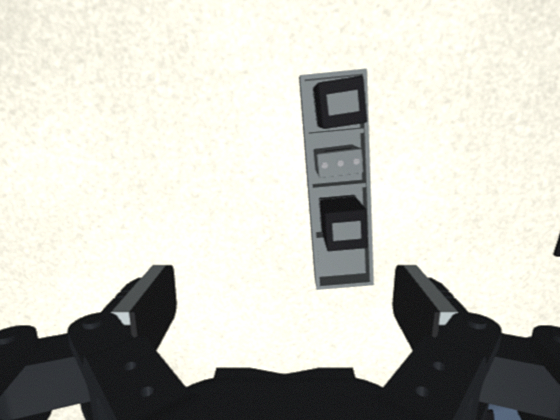

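```bash
python3 - <<'E'
from h import *
c=load("wtray"); g=c[0].max(2)
m=((g<135)).astype(np.uint8); m[:,:290]=0;m[:,385:]=0;m[300:]=0
k,_=max([(cv2.minAreaRect(x),cv2.contourArea(x)) for x in cv2.findContours(m,0,2)[0]],key=lambda a:a[1])
b=cv2.boxPoints(k);print(b,_)
for P in(b,[(300,76),(367,69),(373,284),(317,289)]):
    q=np.array([ray(c,*p,.026)[:2] for p in P]); ctr=q.mean(0)
    e=[q[1]-q[0],q[2]-q[1],q[3]-q[2],q[0]-q[3]]; print(q.round(4).tolist(),[round(float(np.linalg.norm(x)),4) for x in e]); l=max(e,key=np.linalg.norm)
    l=l/np.linalg.norm(l)*np.sign(l[1]); print("ctr",ctr,"y",l,"free",ctr-.078*l)
E
```

```text
[[297.6073   73.19273]
 [366.67084  67.79112]
 [383.60266 284.27692]
 [314.53912 289.67853]] 13594.0
[[0.4635, -0.1404], [0.5239, -0.1296], [0.5754, -0.3354], [0.505, -0.3491]] [0.0613, 0.2122, 0.0717, 0.2128]
ctr [ 0.51693193 -0.23862767] y [-0.19510633  0.9807821 ] free [ 0.53215022 -0.31512867]
[[0.4659, -0.1425], [0.5243, -0.1306], [0.5644, -0.3363], [0.5075, -0.3481]] [0.0596, 0.2096, 0.0581, 0.2097]
ctr [ 0.51551457 -0.23935082] y [-0.19826206  0.98014905] free [ 0.53097901 -0.31580244]
```

```bash
python3 -m jog '[{"linear":[0.006,-0.047,0.006],"spin":-7,"jaw":1},{"linear":[0.012,-0.046,0.006],"spin":-7,"jaw":1},{"linear":[0.017,-0.044,0.006],"spin":-7,"jaw":1},{"linear":[0.023,-0.041,0.006],"spin":-7,"jaw":1},{"linear":[0.028,-0.038,0.006],"spin":-7,"jaw":1}]'; python3 plan.py 0.47 0.182 0.35 72.9
```

```text
time_s: 1.7
position: [0.4694, -0.0071, 0.3703]
eef_rot: [0.001, 0.934, 0.358, -0.001]
force: [1.5, -0.1, -0.2]
opening: 0.0855
t 1.7 pos [ 0.4694 -0.0071  0.3703] ang 41.9 tilt 0.2 F [ 1.5 -0.1 -0.2] op 85.5 n 4
[0.032,-0.035,0.005] spin -7.7
[0.036,-0.030,0.005] spin -7.7
[0.040,-0.025,0.005] spin -7.7
[0.043,-0.020,0.005] spin -7.7
```

```bash
python3 -m jog '[{"linear":[0.032,-0.035,0.005],"spin":-7.7,"jaw":1},{"linear":[0.036,-0.030,0.005],"spin":-7.7,"jaw":1},{"linear":[0.040,-0.025,0.005],"spin":-7.7,"jaw":1},{"linear":[0.043,-0.020,0.005],"spin":-7.7,"jaw":1},{"linear":[0,0,0],"spin":0,"jaw":0.7}]'; python3 plan.py 0.47 0.182 0.35 72.9
python3 - <<'E'
from h import *
c=cam("wrist"); cv2.imwrite("pics/w1.png",cv2.convertScaleAbs(c[0],alpha=1.5,beta=15)); print(proj(c,[.470,.182,.104]))
print(manip.tip_reach)
E
```

```text
time_s: 2.2
position: [0.4675, 0.1934, 0.3488]
eef_rot: [-0.0, 0.797, 0.604, -0.0]
force: [0.2, 0.1, -0.4]
opening: 0.073
t 2.2 pos [0.4675 0.1934 0.3488] ang 74.34 tilt 0.02 F [ 0.2  0.1 -0.4] op 73.0 n 1
[-0.010,0.005,-0.001] spin 1.4
[265.63263698 232.88165344]
0.1734
```

View pics/w1.png

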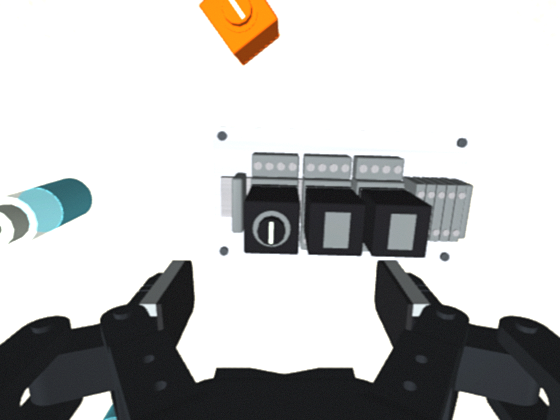

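```bash
python3 - <<'E'
from h import *
c=load("wrist"); im=c[0]; g=cv2.cvtColor(im,6)
k=ray(c,271,229.5,.104); 
# ring mask and label centroids
for n,(x0,y0,x1,y1),z in(("knob",(247,206,295,251),.104),("l1",(312,208,358,250),.096),("l2",(378,208,424,250),.096)):
    m=(g[y0:y1,x0:x1]>45).astype(np.uint8); N,l,s,ct=cv2.connectedComponentsWithStats(m)
    for i in np.argsort(-s[1:,4])[:2]+1: print(n,s[i],(ct[i]+[x0,y0]).round(1),ray(c,*(ct[i]+[x0,y0]),z).round(4))
# screw holes as strip axis check (plate z .004)
q=[ray(c,*p,.004)[:2] for p in((222,136),(462,142.5),(445,256.5),(224,251))]
for a,b in((0,1),(3,2)): d=q[b]-q[a]; print(np.degrees(np.arctan2(d[1],d[0])),np.linalg.norm(d))
print(g[206:251:4,247:295:4])
E
```

```text
knob [  5   5  39  36 623] [271.1 227.5] [0.4676 0.1862 0.104 ]
l1 [ 11   4  28  37 938] [336.4 229.6] [0.4826 0.2252 0.096 ]
l2 [  9   6  30  36 933] [401.4 231.4] [0.4952 0.2652 0.096 ]
72.78848820718382 0.20462028243551172
72.77198129931342 0.20484385034141261
[[ 16  18  18  17  18  18  18  18  16  17  16  16]
 [ 17  19  17  18  16  31  42  28  16  16  18  16]
 [ 17  17  14  47 100 102  97 101  99  42  16  16]
 [ 19  18  44 101  51   5   5   4  53  99  38  18]
 [ 17  14  99  60  17  18 166  15  14  55 100  13]
 [ 17  20 100  26  16  22 202   9  18  17  98  21]
 [ 17  20  99  14  17  25 202  11  16  12 102  21]
 [ 14  13 101  16  17  23 202  12  17  20 100  14]
 [ 15  16  49  47  19  25 201  12  15  54  62  15]
 [ 15  16  16  58  45  33 199  10  56  69  15  15]
 [ 17  16  16  16  18  47  58  56  16  15  16  16]
 [ 14  15  15  17  14  14  17  15  16  15  17  16]]
```

```bash
python3 - <<'E'
from h import *
c=load("wrist"); print(ray(c,271.1,228,.096))
t=load("top"); print(ray(t,(467+.5)/5.5-.5+100,(308+.5)/5.5-.5+205,.096), ray(t,(350.5)/5.5-.5+100,(275.5)/5.5-.5+205,.096))
E
python3 plan.py .469 .1845 .295 72.8
```

```text
[0.47025115 0.18517631 0.096     ]
[0.4703646  0.18316149 0.096     ] [0.4821982  0.22318922 0.096     ]
t 2.25 pos [0.4681 0.1902 0.3485] ang 74.0 tilt 0.17 F [-0.1 -0.4  0.4] op 66.5 n 2
[-0.003,0.001,0.027] spin 0.6
[-0.003,0.001,0.027] spin 0.6
```

```bash
python3 -m jog '[{"linear":[-0.003,0,0.025],"spin":1.0,"jaw":0.5},{"linear":[-0.002,0,0.02],"spin":0,"jaw":0.5},{"linear":[0,0,0.005],"spin":0,"jaw":0.5},{"linear":[0,0,0],"spin":0,"jaw":0.5}]'; python3 plan.py 0.4703 0.1845 0.285 72.8
python3 - <<'E'
from h import *
c=cam("wrist"); cv2.imwrite("pics/w2.png",cv2.convertScaleAbs(c[0],alpha=1.8,beta=15)); print(proj(c,[.4703,.1845,.104]))
E
```

```text
time_s: 2.65
position: [0.4681, 0.1807, 0.2971]
eef_rot: [0.002, 0.807, 0.591, -0.002]
force: [-0.4, -0.8, 0.9]
opening: 0.0428
t 2.65 pos [0.4681 0.1807 0.2971] ang 72.41 tilt 0.37 F [-0.4 -0.8  0.9] op 42.8 n 1
[0.004,0.001,0.012] spin -0.4
[293.23254635 257.63383308]
```

View pics/w2.png

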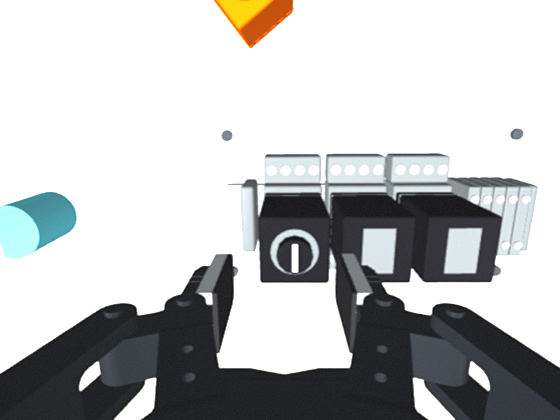

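```bash
python3 -m jog '[{"linear":[0.004,0.001,0.008],"spin":-0.4,"jaw":0.5},{"linear":[0,0,0.007],"spin":0,"jaw":0.5},{"linear":[0,0,0.005],"spin":0,"jaw":0.45},{"linear":[0,0,0],"spin":0,"jaw":0.4}]'; python3 plan.py 0.4705 0.1849 0.273 72.8
python3 - <<'E'
from h import *
c=cam("wrist"); cv2.imwrite("pics/w3.png",cv2.convertScaleAbs(c[0][170:380,180:400],alpha=1.8,beta=15).repeat(2,0).repeat(2,1)); print(proj(c,[.4703,.1845,.104]))
E
```

```text
time_s: 3.1
position: [0.4719, 0.1839, 0.2778]
eef_rot: [0.003, 0.805, 0.593, -0.0]
force: [-0.8, -0.6, 0.6]
opening: 0.034
t 3.1 pos [0.4719 0.1839 0.2778] ang 72.69 tilt 0.39 F [-0.8 -0.6  0.6] op 34.0 n 1
[0.001,-0.002,0.005] spin -0.1
[283.69903088 267.78039913]
```

View pics/w3.png

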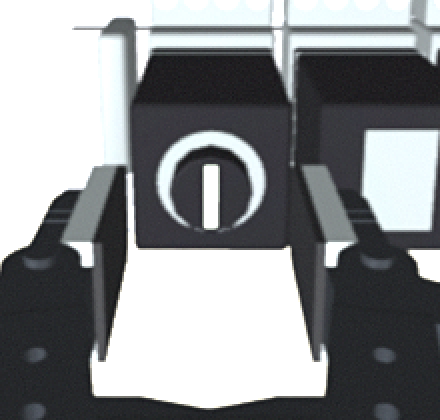

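```bash
python3 -m jog '[{"linear":[0.000,-0.002,0.005],"spin":0,"jaw":0.35},{"linear":[0,0,0.002],"spin":0,"jaw":0.3},{"linear":[0,0,0],"spin":0,"jaw":0.3}]' 40; python3 plan.py 0.4705 0.1849 0.2725 72.8
```

```text
time_s: 3.45
position: [0.47, 0.1848, 0.2709]
eef_rot: [0.003, 0.805, 0.593, 0.0]
force: [-0.2, 0.3, 0.2]
opening: 0.0256
t 3.45 pos [0.47   0.1848 0.2709] ang 72.71 tilt 0.4 F [-0.2  0.3  0.2] op 25.6 n 1
[0.000,0.000,-0.002] spin -0.1
```

```bash
python3 -m jog '[{"linear":[0,0,-0.001],"spin":0,"jaw":0.22},{"linear":[0,0,0],"spin":0,"jaw":0.1},{"linear":[0,0,0],"spin":0,"jaw":0.0},{"linear":[0,0,0],"spin":0,"jaw":0.0}]' 40; python3 plan.py 0.4705 0.1849 0.2725 72.8
```

```text
time_s: 3.85
position: [0.4699, 0.1849, 0.2722]
eef_rot: [0.003, 0.805, 0.593, 0.0]
force: [-0.1, -0.2, -1.3]
opening: 0.0147
t 3.85 pos [0.4699 0.1849 0.2722] ang 72.72 tilt 0.4 F [-0.1 -0.2 -1.3] op 14.7 n 1
[0.000,0.001,-0.000] spin -0.1
```

```bash
python3 - <<'E'
from h import *
c=cam("wrist"); cv2.imwrite("pics/w4.png",cv2.convertScaleAbs(c[0][170:380,180:400],alpha=1.8,beta=15).repeat(2,0).repeat(2,1)); print(manip.get_obs()["moment"])
E
```

```text
[ 0.01029926  0.00337367 -0.02250004]
```

View pics/w4.png

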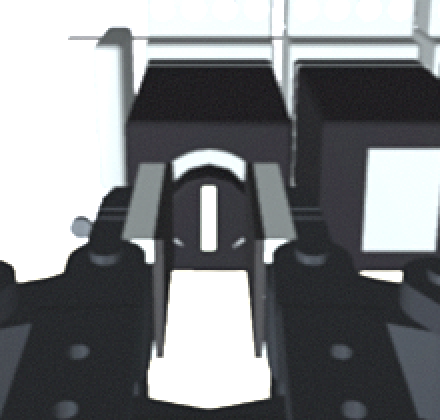

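```bash
python3 -m jog '[{"linear":[0,0,0],"spin":0,"jaw":0},{"linear":[0,0.002,-0.0005],"spin":0,"jaw":0},{"linear":[0,0.002,-0.0005],"spin":0,"jaw":0}]' 60; python3 plan.py 0.4699 0.1849 0.2722 72.8;  python3 -c "
from h import *
from plan import pose
o,R=pose();print(R.T@o['force'],R.T@o['moment'])"
```

```text
time_s: 4.2
position: [0.4723, 0.1841, 0.2725]
eef_rot: [0.002, 0.805, 0.593, -0.001]
force: [-4.9, 2.5, -2.7]
opening: 0.0137
t 4.2 pos [0.4723 0.1841 0.2725] ang 72.77 tilt 0.29 F [-4.9  2.5 -2.7] op 13.7 n 1
[0.000,-0.003,0.000] spin -0.0
[ 0.91325905 -5.42776214  2.64607253] [1.14156948e+00 2.48037807e-01 8.10827545e-04]
```

```bash
cat > st.py <<'E'
from h import *
from plan import pose
import sys
o,R=pose(); p0=np.array([0.4699,0.1849,0.2722]); d=o["position"]-p0; u=np.array([.296,.955,0]); x=np.array([.955,-.296,0])
print("t %.2f x %.1f y %.1f z %.1f mm"%(o["time_s"],*(1e3*np.array([d@x,d@u,d[2]]))),"F strip x,y,z",np.round([o["force"]@x,o["force"]@u,o["force"][2]],1),"op",round(o["opening"]*1e3,1))
E
python3 -m jog '[{"linear":[0,0.003,-0.001],"spin":0,"jaw":0},{"linear":[0,0.003,-0.001],"spin":0,"jaw":0},{"linear":[0,0.002,-0.001],"spin":0,"jaw":0}]' ; python3 st.py; python3 - <<'E'
from h import *
c=cam("scene"); cv2.imwrite("pics/s1.png",cv2.resize(c[0][170:310,310:450],None,fx=4,fy=4,interpolation=2))
E
```

```text
time_s: 4.5
position: [0.4763, 0.1829, 0.2732]
eef_rot: [-0.001, 0.804, 0.594, -0.005]
force: [-4.4, 4.1, -8.3]
opening: 0.0138
t 4.50 x 6.7 y 0.0 z 1.0 mm F strip x,y,z [-5.4  2.6 -8.3] op 13.8
```

View pics/s1.png

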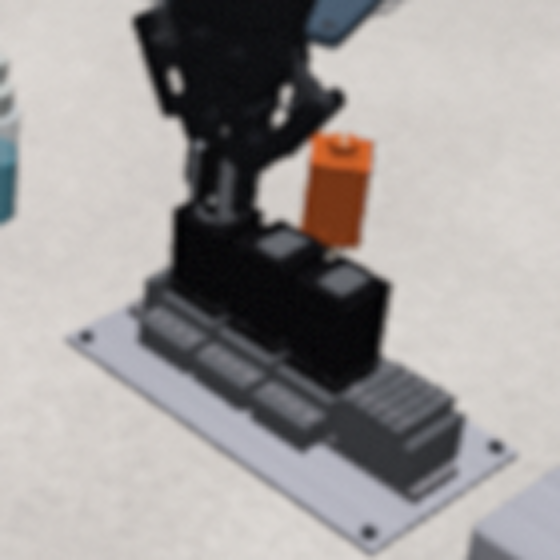

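```bash
python3 -m jog '[{"linear":[0,-0.003,-0.0006],"spin":0,"jaw":0},{"linear":[0,-0.003,-0.0007],"spin":0,"jaw":0},{"linear":[0,-0.003,-0.0007],"spin":0,"jaw":0}]' ; python3 st.py
```

```text
time_s: 4.85
position: [0.4685, 0.1848, 0.2742]
eef_rot: [-0.001, 0.805, 0.594, -0.004]
force: [3.8, 0.9, -11.9]
opening: 0.0132
t 4.85 x -1.3 y -0.5 z 2.0 mm F strip x,y,z [  3.3   2.  -11.9] op 13.2
```

```bash
python3 -m jog '[{"linear":[0,-0.003,0],"spin":0,"jaw":0},{"linear":[0,-0.0025,0],"spin":0,"jaw":0}]' ; python3 st.py
```

```text
time_s: 5.05
position: [0.4645, 0.1857, 0.2743]
eef_rot: [-0.0, 0.805, 0.593, -0.003]
force: [5.1, -0.2, -11.6]
opening: 0.0136
t 5.05 x -5.4 y -0.9 z 2.1 mm F strip x,y,z [  4.9   1.3 -11.6] op 13.6
```

```bash
python3 -m jog '[{"linear":[0,-0.002,0],"spin":0,"jaw":0},{"linear":[0.0005,0.003,0],"spin":0,"jaw":0},{"linear":[0,0.003,0],"spin":0,"jaw":0}]' ; python3 st.py;python3 -m jog '[{"linear":[0,0.003,0],"spin":0,"jaw":0},{"linear":[0,0.003,0],"spin":0,"jaw":0}]' ; python3 st.py
```

```text
time_s: 5.35
position: [0.4687, 0.1846, 0.2748]
eef_rot: [0.001, 0.805, 0.593, -0.003]
force: [0.2, 0.4, -3.7]
opening: 0.0137
t 5.35 x -1.1 y -0.6 z 2.6 mm F strip x,y,z [ 0.   0.5 -3.7] op 13.7
time_s: 5.55
position: [0.4738, 0.1834, 0.2754]
eef_rot: [0.0, 0.805, 0.594, -0.004]
force: [-3.5, 0.5, -0.5]
opening: 0.0133
t 5.55 x 4.2 y -0.3 z 3.2 mm F strip x,y,z [-3.5 -0.6 -0.5] op 13.3
```

```bash
python3 -m jog '[{"linear":[0,0.003,-0.0005],"spin":0,"jaw":0},{"linear":[0,0.002,-0.0005],"spin":0,"jaw":0},{"linear":[0,-0.003,-0.0004],"spin":0,"jaw":0}]' ; python3 st.py;python3 -m jog '[{"linear":[0,-0.003,-0.0003],"spin":0,"jaw":0},{"linear":[0,-0.003,-0.0003],"spin":0,"jaw":0}]' ; python3 st.py
```

```text
time_s: 5.85
position: [0.4751, 0.1831, 0.2761]
eef_rot: [-0.001, 0.805, 0.594, -0.005]
force: [0.8, 0.9, -8.2]
opening: 0.0137
t 5.85 x 5.5 y -0.2 z 3.9 mm F strip x,y,z [ 0.5  1.1 -8.2] op 13.7
time_s: 6.05
position: [0.47, 0.1844, 0.2767]
eef_rot: [-0.0, 0.805, 0.593, -0.004]
force: [2.1, 0.3, -9.2]
opening: 0.0135
t 6.05 x 0.2 y -0.4 z 4.5 mm F strip x,y,z [ 2.   0.9 -9.2] op 13.5
```

```bash
python3 -m jog '[{"linear":[0,-0.003,-0.0002],"spin":0,"jaw":0},{"linear":[0,-0.003,-0.0001],"spin":0,"jaw":0},{"linear":[0,-0.002,0],"spin":0,"jaw":0}]' ; python3 st.py;python3 -m jog '[{"linear":[0.0005,0.003,-0.0002],"spin":0,"jaw":0},{"linear":[0,0.003,-0.0002],"spin":0,"jaw":0}]' ; python3 st.py
```

```text
time_s: 6.35
position: [0.4633, 0.1862, 0.2773]
eef_rot: [0.001, 0.805, 0.593, -0.002]
force: [5.2, -0.5, -9.7]
opening: 0.0137
t 6.35 x -6.7 y -0.7 z 5.1 mm F strip x,y,z [ 5.1  1.1 -9.7] op 13.7
time_s: 6.55
position: [0.4684, 0.185, 0.2778]
eef_rot: [0.001, 0.805, 0.593, -0.003]
force: [-0.5, 0.2, -5.2]
opening: 0.0138
t 6.55 x -1.5 y -0.3 z 5.6 mm F strip x,y,z [-0.6  0.  -5.2] op 13.8
```

```bash
python3 -m jog '[{"linear":[0,0.003,-0.0003],"spin":0,"jaw":0},{"linear":[0,0.003,-0.0003],"spin":0,"jaw":0},{"linear":[0,0.0025,-0.0002],"spin":0,"jaw":0},{"linear":[0,0.0,0],"spin":0,"jaw":0}]' ; python3 st.py;python3 -m jog '[{"linear":[0,-0.003,-0.0002],"spin":0,"jaw":0},{"linear":[0,-0.003,-0.0003],"spin":0,"jaw":0}]' ; python3 st.py
```

```text
time_s: 6.95
position: [0.4759, 0.1831, 0.2787]
eef_rot: [-0.0, 0.805, 0.594, -0.005]
force: [-1.8, 0.8, -2.6]
opening: 0.0135
t 6.95 x 6.3 y 0.0 z 6.5 mm F strip x,y,z [-2.   0.3 -2.6] op 13.5
time_s: 7.15
position: [0.4706, 0.1845, 0.2791]
eef_rot: [-0.0, 0.805, 0.593, -0.004]
force: [1.7, 0.0, -7.5]
opening: 0.0137
t 7.15 x 0.8 y -0.1 z 6.9 mm F strip x,y,z [ 1.6  0.5 -7.5] op 13.7
```

```bash
python3 -m jog '[{"linear":[0,-0.003,-0.0003],"spin":0,"jaw":0},{"linear":[0,-0.003,-0.0002],"spin":0,"jaw":0},{"linear":[0,-0.002,0],"spin":0,"jaw":0},{"linear":[0,0,0],"spin":0,"jaw":0}]' ; python3 st.py; python3 - <<'E'
from h import *
c=cam("scene"); cv2.imwrite("pics/s2.png",cv2.convertScaleAbs(cv2.resize(c[0][200:290,335:425],None,fx=6.5,fy=6.5,interpolation=2),alpha=2.2,beta=10))
E
```

```text
time_s: 7.55
position: [0.4636, 0.1864, 0.2798]
eef_rot: [0.001, 0.805, 0.593, -0.003]
force: [3.1, -0.3, -10.0]
opening: 0.0136
t 7.55 x -6.4 y -0.4 z 7.6 mm F strip x,y,z [  3.1   0.6 -10. ] op 13.6
```

View pics/s2.png

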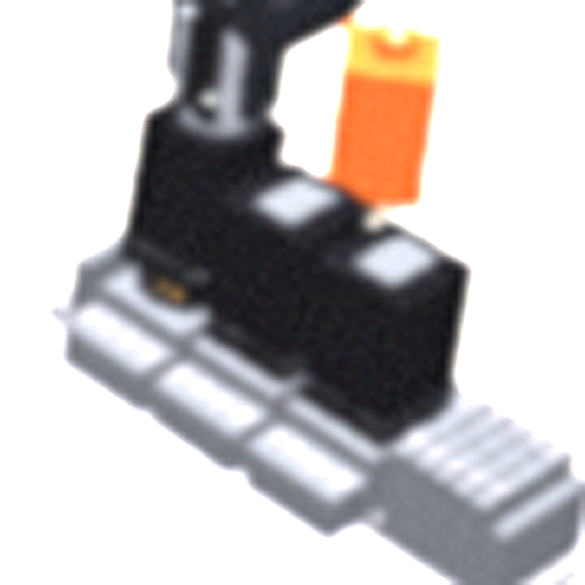

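```bash
python3 -m jog '[{"linear":[0.0003,0.003,-0.0002],"spin":0,"jaw":0},{"linear":[0,0.003,-0.0003],"spin":0,"jaw":0},{"linear":[0,0.003,-0.0003],"spin":0,"jaw":0},{"linear":[0,0.003,-0.0003],"spin":0,"jaw":0},{"linear":[0,0.002,0],"spin":0,"jaw":0}]' ; python3 st.py;python3 -m jog '[{"linear":[0,-0.003,-0.0003],"spin":0,"jaw":0},{"linear":[0,-0.003,-0.0003],"spin":0,"jaw":0},{"linear":[0,-0.003,-0.0003],"spin":0,"jaw":0}]' ; python3 st.py
```

```text
time_s: 8.1
position: [0.476, 0.1831, 0.2805]
eef_rot: [-0.0, 0.805, 0.594, -0.005]
force: [-2.2, 0.6, -3.5]
opening: 0.0136
t 8.10 x 6.4 y 0.1 z 8.3 mm F strip x,y,z [-2.3 -0.1 -3.5] op 13.6
time_s: 8.4
position: [0.4673, 0.1854, 0.281]
eef_rot: [-0.001, 0.805, 0.593, -0.005]
force: [-1.0, 0.6, -8.1]
opening: 0.0135
t 8.40 x -2.6 y -0.3 z 8.8 mm F strip x,y,z [-1.1  0.3 -8.1] op 13.5
```

```bash
python3 -m jog '[{"linear":[0,-0.003,-0.0003],"spin":0,"jaw":0},{"linear":[0,-0.002,-0.0002],"spin":0,"jaw":0},{"linear":[0,0.003,-0.0002],"spin":0,"jaw":0}]' ; python3 st.py;python3 -m jog '[{"linear":[0,0.003,-0.0004],"spin":0,"jaw":0},{"linear":[0,0.003,-0.0004],"spin":0,"jaw":0},{"linear":[0,0.003,-0.0004],"spin":0,"jaw":0}]' ; python3 st.py
```

```text
time_s: 8.7
position: [0.4634, 0.1863, 0.2812]
eef_rot: [-0.001, 0.805, 0.594, -0.006]
force: [-0.6, 1.0, -10.6]
opening: 0.0134
t 8.70 x -6.6 y -0.6 z 9.0 mm F strip x,y,z [ -0.9   0.8 -10.6] op 13.4
time_s: 9.0
position: [0.4715, 0.1837, 0.2815]
eef_rot: [-0.002, 0.804, 0.594, -0.008]
force: [-4.7, 3.1, -12.4]
opening: 0.0134
t 9.00 x 1.8 y -0.7 z 9.3 mm F strip x,y,z [ -5.4   1.5 -12.4] op 13.4
```

```bash
python3 -m jog '[{"linear":[0.0004,0.003,0],"spin":0,"jaw":0},{"linear":[0,0.003,0],"spin":0,"jaw":0}]' ; python3 st.py
```

```text
time_s: 9.2
position: [0.478, 0.1825, 0.2823]
eef_rot: [-0.002, 0.804, 0.594, -0.008]
force: [-2.5, 1.4, -3.4]
opening: 0.0138
t 9.20 x 8.4 y 0.1 z 10.1 mm F strip x,y,z [-2.8  0.6 -3.4] op 13.8
```

```bash
python3 -m jog '[{"linear":[0,-0.003,-0.0003],"spin":0,"jaw":0},{"linear":[0,-0.003,-0.0003],"spin":0,"jaw":0},{"linear":[0,-0.003,-0.0002],"spin":0,"jaw":0}]' ; python3 st.py;python3 -m jog '[{"linear":[0,-0.003,-0.0001],"spin":0,"jaw":0},{"linear":[0,-0.003,-0.0001],"spin":0,"jaw":0}]' ; python3 st.py
```

```text
time_s: 9.5
position: [0.4722, 0.1854, 0.2856]
eef_rot: [-0.0, 0.805, 0.593, -0.004]
force: [1.0, 0.0, -0.6]
opening: 0.0137
t 9.50 x 2.1 y 1.1 z 13.4 mm F strip x,y,z [ 0.9  0.3 -0.6] op 13.7
time_s: 9.7
position: [0.4668, 0.1874, 0.2867]
eef_rot: [0.001, 0.805, 0.593, -0.003]
force: [-0.3, 1.0, -0.5]
opening: 0.0136
t 9.70 x -3.7 y 1.5 z 14.5 mm F strip x,y,z [-0.6  0.9 -0.5] op 13.6
```

```bash
python3 -m jog '[{"linear":[0,0.002,-0.006],"spin":0,"jaw":0},{"linear":[0,0.001,-0.008],"spin":0,"jaw":0},{"linear":[0,0,-0.008],"spin":0,"jaw":0},{"linear":[0,0,0],"spin":0,"jaw":0}]' ; python3 st.py; python3 - <<'E'
from h import *
a=cv2.imread("pics/w4.png")[::2,::2]; c=cam("wrist"); b=cv2.convertScaleAbs(c[0][170:380,180:400],alpha=1.8,beta=15)
t=a[85:135,85:125]; r=cv2.matchTemplate(b,t,cv2.TM_CCOEFF_NORMED); print(cv2.minMaxLoc(r), "slit",[(m[1].mean()+0,m[0].mean()) for m in [np.where(cv2.cvtColor(b[85:135,88:125],6)>200)]])
cv2.imwrite("pics/w5.png",b.repeat(2,0).repeat(2,1))
E
```

```text
time_s: 10.1
position: [0.4699, 0.1869, 0.3113]
eef_rot: [0.001, 0.805, 0.594, -0.002]
force: [-0.3, 0.7, -1.4]
opening: 0.0136
t 10.10 x -0.6 y 1.9 z 39.1 mm F strip x,y,z [-0.5  0.6 -1.4] op 13.6
(-0.3535299599170685, 0.8575251698493958, (47, 0), (85, 86)) slit [(np.float64(16.03174603174603), np.float64(24.158730158730158))]
```

```bash
python3 -m jog '[{"linear":[0,0,-0.02],"spin":0,"jaw":0},{"linear":[0,0,-0.025],"spin":0,"jaw":0},{"linear":[0,0,-0.025],"spin":0,"jaw":0},{"linear":[0,0,-0.01],"spin":0,"jaw":0}]' 70; python3 plan.py .531 -.316 .385 11.4
```

```text
time_s: 10.55
position: [0.4693, 0.1863, 0.3913]
eef_rot: [0.0, 0.805, 0.593, -0.005]
force: [1.1, -0.1, -0.3]
opening: 0.0132
t 10.55 pos [0.4693 0.1863 0.3913] ang 72.81 tilt 0.56 F [ 1.1 -0.1 -0.3] op 13.2 n 11
[-0.042,0.019,0.001] spin 5.6
[-0.040,0.023,0.001] spin 5.6
[-0.038,0.027,0.001] spin 5.6
[-0.035,0.030,0.001] spin 5.6
[-0.032,0.033,0.001] spin 5.6
```

```bash
python3 -m jog '[{"linear":[-0.015,0.007,0],"spin":3,"jaw":0},{"linear":[-0.026,0.014,0],"spin":4,"jaw":0},{"linear":[-0.025,0.016,0],"spin":4,"jaw":0},{"linear":[-0.024,0.018,0],"spin":4,"jaw":0},{"linear":[-0.023,0.019,0],"spin":4,"jaw":0}]'; python3 plan.py .531 -.316 .39 11.4
```

```text
time_s: 11.05
position: [0.4865, 0.0461, 0.3886]
eef_rot: [0.0, 0.896, 0.445, -0.006]
force: [-0.2, -0.7, -0.3]
opening: 0.0134
t 11.05 pos [0.4865 0.0461 0.3886] ang 52.82 tilt 0.66 F [-0.2 -0.7 -0.3] op 13.4 n 8
[-0.033,0.032,0.000] spin 5.2
[-0.030,0.035,0.000] spin 5.2
[-0.026,0.037,0.000] spin 5.2
[-0.023,0.039,0.000] spin 5.2
[-0.019,0.041,0.000] spin 5.2
```

```bash
python3 -m jog '[{"linear":[-0.022,0.021,0],"spin":4,"jaw":0},{"linear":[-0.021,0.023,0],"spin":4,"jaw":0},{"linear":[-0.019,0.025,0],"spin":4,"jaw":0},{"linear":[-0.017,0.026,0],"spin":4,"jaw":0},{"linear":[-0.015,0.027,0],"spin":4,"jaw":0}]'; python3 plan.py .531 -.316 .39 11.4;  python3 - <<'E'
from h import *
a=cv2.imread("pics/w4.png")[::2,::2]; c=cam("wrist"); b=cv2.convertScaleAbs(c[0][170:380,180:400],alpha=1.8,beta=15)
r=cv2.matchTemplate(b,a[85:135,85:125],cv2.TM_CCOEFF_NORMED); print(cv2.minMaxLoc(r))
E
```

```text
time_s: 11.55
position: [0.4996, -0.1222, 0.3824]
eef_rot: [0.001, 0.964, 0.266, -0.011]
force: [1.1, 0.8, -0.5]
opening: 0.0129
t 11.55 pos [ 0.4996 -0.1222  0.3824] ang 30.9 tilt 1.28 F [ 1.1  0.8 -0.5] op 12.9 n 4
[-0.018,0.046,-0.002] spin 4.9
[-0.014,0.047,-0.002] spin 4.9
[-0.010,0.048,-0.002] spin 4.9
[-0.006,0.049,-0.002] spin 4.9
(-0.2907736599445343, 0.8786630630493164, (41, 76), (85, 86))
```

```bash
python3 -m jog '[{"linear":[-0.012,0.030,0],"spin":4,"jaw":0},{"linear":[-0.011,0.030,0],"spin":4,"jaw":0},{"linear":[-0.009,0.031,0],"spin":4,"jaw":0},{"linear":[-0.007,0.031,0],"spin":4,"jaw":0},{"linear":[-0.005,0.028,0],"spin":3,"jaw":0}]'; python3 plan.py .531 -.316 .36 11.4
```

```text
time_s: 12.1
position: [0.5106, -0.2947, 0.3774]
eef_rot: [0.004, 0.996, 0.085, -0.016]
force: [-0.2, 0.5, -0.0]
opening: 0.0132
t 12.1 pos [ 0.5106 -0.2947  0.3774] ang 9.78 tilt 1.86 F [-0.2  0.5 -0. ] op 13.2 n 1
[0.017,0.024,0.017] spin -1.6
```

```bash
cat > kp.py <<'E'
# knob position and move (tool axes) bringing it over the free cell at underside height argv[1]
from h import *
from plan import pose
import sys
o,R=pose(); k=o["position"]+R@[0,0,.172]; hz=float(sys.argv[1]); C=np.array([.5315,-.3157])
a=np.degrees(np.arctan2(R[1,0],R[0,0])); g=np.r_[C,hz+.0622]
print("knob",k.round(4),"underside z",(k[2]-.0622).round(4),"need tool",(R.T@(g-k)).round(4),"spin",round(a-11.4,1),"toolz",R[:,2].round(3),"F",o["force"].round(1),"t",o["time_s"])
E
python3 kp.py .06
```

```text
knob [ 0.5052 -0.2964  0.2055] underside z 0.1433 need tool [0.0253 0.0231 0.0827] spin -1.6 toolz [-0.031 -0.01  -0.999] F [-0.2  0.5 -0. ] t 12.1
```

```bash
python3 -m jog '[{"linear":[0.013,0.012,0.01],"spin":-1.6,"jaw":0},{"linear":[0.012,0.011,0.01],"spin":0,"jaw":0},{"linear":[0,0,0.02],"spin":0,"jaw":0},{"linear":[0,0,0.015],"spin":0,"jaw":0},{"linear":[0,0,0],"spin":0,"jaw":0}]'; python3 kp.py .06
python3 - <<'E'
from h import *
c=cam("scene"); w=cam("wrist"); t=cam("top")
A=cv2.resize(c[0][140:230,155:255],None,fx=4,fy=4,interpolation=2); B=cv2.resize(t[0][180:270,380:480],None,fx=4,fy=4,interpolation=2)
cv2.imwrite("pics/pre.png",cv2.convertScaleAbs(np.hstack([A,B]),alpha=2.0,beta=10))
E
```

```text
time_s: 12.6
position: [0.5325, -0.327, 0.3145]
eef_rot: [0.005, 0.996, 0.087, -0.02]
force: [-0.8, -1.0, -1.2]
opening: 0.013
knob [ 0.5258 -0.3292  0.1426] underside z 0.0804 need tool [ 0.0088 -0.0125  0.02  ] spin -1.4 toolz [-0.039 -0.013 -0.999] F [-0.8 -1.  -1.2] t 12.6
```

```bash
python3 -m jog '[{"linear":[0.008,-0.010,0],"spin":-1.4,"jaw":0},{"linear":[0.002,-0.003,0],"spin":0,"jaw":0},{"linear":[0,0,0],"spin":0,"jaw":0}]'; python3 kp.py .035
python3 - <<'E'
from h import *
c=cam("scene"); w=cam("wrist")
A=cv2.resize(c[0][140:230,155:255],None,fx=4,fy=4,interpolation=2); B=cv2.resize(w[0],(467,350))
A=np.vstack([A,np.zeros((0,400,3),np.uint8)])[:350,:330]
cv2.imwrite("pics/pre.png",cv2.convertScaleAbs(np.hstack([A,B]),alpha=1.9,beta=10))
E
```

```text
time_s: 13.05
position: [0.543, -0.31, 0.3199]
eef_rot: [0.007, 0.995, 0.101, -0.016]
force: [-0.7, -0.1, -0.1]
opening: 0.0134
knob [ 0.5378 -0.3128  0.148 ] underside z 0.0858 need tool [-0.0051  0.001   0.051 ] spin 0.2 toolz [-0.03  -0.016 -0.999] F [-0.7 -0.1 -0.1] t 13.05
```

View pics/pre.png

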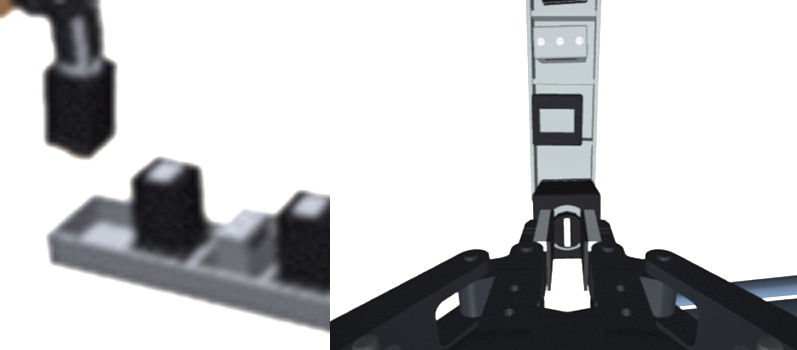

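```bash
python3 -m jog '[{"linear":[-0.004,0.001,0.008],"spin":0,"jaw":0},{"linear":[0,0,0.015],"spin":0,"jaw":0},{"linear":[0,0,0.012],"spin":0,"jaw":0},{"linear":[0,0,0],"spin":0,"jaw":0}]'; python3 kp.py .035
```

```text
time_s: 13.55
position: [0.5367, -0.3138, 0.2815]
eef_rot: [0.007, 0.995, 0.1, -0.017]
force: [-0.1, -0.1, -0.8]
opening: 0.0131
knob [ 0.5313 -0.3168  0.1096] underside z 0.0474 need tool [ 0.0009 -0.0011  0.0124] spin 0.1 toolz [-0.032 -0.017 -0.999] F [-0.1 -0.1 -0.8] t 13.55
```

```bash
python3 -m jog '[{"linear":[0.001,0,0.008],"spin":0,"jaw":0},{"linear":[0,0,0.008],"spin":0,"jaw":0},{"linear":[0,0,0.006],"spin":0,"jaw":0},{"linear":[0,0,0],"spin":0,"jaw":0}]'; python3 kp.py .016
```

```text
time_s: 13.95
position: [0.5371, -0.3136, 0.2571]
eef_rot: [0.006, 0.995, 0.1, -0.017]
force: [-3.3, 1.3, 4.7]
opening: 0.013
knob [ 0.5315 -0.3163  0.0852] underside z 0.023 need tool [ 0.0003 -0.0006  0.007 ] spin 0.1 toolz [-0.033 -0.016 -0.999] F [-3.3  1.3  4.7] t 13.95
```

```bash
python3 - <<'E'
from h import *
c=cam("scene"); g=cv2.cvtColor(c[0],6)
C=np.array([.5315,-.3157]); a=np.radians(11.4); x=np.array([np.cos(a),np.sin(a)]); y=np.array([-x[1],x[0]])
for n,ctr,zs in(("timer",C,(.073,.026)),("nbr",C+.052*y,(.073,.026))):
    for z in zs: print(n,z,[proj(c,[*(ctr+.018*(s*x+r*y)),z]).round(1).tolist() for s,r in((-1,-1),(1,-1),(1,1),(-1,1))])
for v in range(170,206,2): print(v,"".join("#" if q<40 else "+" if q<70 else "." for q in g[v,155:220]))
E
```

```text
timer 0.073 [[177.4, 174.8], [169.8, 181.0], [181.8, 183.7], [189.2, 177.4]]
timer 0.026 [[179.4, 190.2], [171.9, 196.6], [183.7, 199.3], [190.9, 192.8]]
nbr 0.073 [[194.5, 178.5], [187.2, 184.9], [199.4, 187.6], [206.6, 181.1]]
nbr 0.026 [[196.1, 194.0], [189.0, 200.6], [201.0, 203.4], [208.0, 196.7]]
170 .................+####+++###+....................................
172 .................+####+++###+....................................
174 ..................####++++##+....................................
176 .................+####++++++###+.................................
178 ...............+####++++++++####.................................
180 ...............################+......+++........................
182 ...............################+....++.......+###+...............
184 ...............######################+.....+######...............
186 ...............###################################...............
188 ...............###################################+..............
190 ...............###################################+..............
192 ...............###################################+..............
194 ...............####################################..............
196 ...............+############+++++###################++..........+
198 ..............+++++++++###+......+##################++........++#
200 .............+++++++.............+##################++++++++++###
202 .............++++++++++++++......+++#############+..++++++++++###
204 .............+++++++++++++++++++++++++++++++###+..+++++++++++++++
```

```bash
python3 -m jog '[{"linear":[0,0,-0.005],"spin":0,"jaw":0},{"linear":[0,-0.004,-0.001],"spin":0,"jaw":0},{"linear":[0,0,0],"spin":0,"jaw":0}]'; python3 kp.py .016; python3 -m jog '[{"linear":[0,0,0.005],"spin":0,"jaw":0},{"linear":[0,0,0.003],"spin":0,"jaw":0}]'; python3 kp.py .016
```

```text
time_s: 14.3
position: [0.5368, -0.3094, 0.2636]
eef_rot: [0.007, 0.995, 0.101, -0.017]
force: [0.8, 0.2, -0.3]
opening: 0.0132
knob [ 0.5313 -0.3122  0.0917] underside z 0.0295 need tool [-0.0001  0.0033  0.0135] spin 0.1 toolz [-0.032 -0.016 -0.999] F [ 0.8  0.2 -0.3] t 14.3
time_s: 14.5
position: [0.5367, -0.3096, 0.2556]
eef_rot: [0.007, 0.995, 0.101, -0.016]
force: [-0.3, 0.4, -0.2]
opening: 0.0132
knob [ 0.5315 -0.3126  0.0837] underside z 0.0215 need tool [-0.0004  0.003   0.0056] spin 0.1 toolz [-0.03  -0.017 -0.999] F [-0.3  0.4 -0.2] t 14.5
```

No contact at 0.0215 now, below where it caught before; lower on in small steps.

```bash
python3 -m jog '[{"linear":[0,0,0.002],"spin":0,"jaw":0},{"linear":[0,0,0.001],"spin":0,"jaw":0}]'; python3 kp.py .016;  python3 -m jog '[{"linear":[0,0,0.0015],"spin":0,"jaw":0},{"linear":[0,0,0.001],"spin":0,"jaw":0}]'; python3 kp.py .016
```

```text
time_s: 14.7
position: [0.5363, -0.3097, 0.2516]
eef_rot: [0.007, 0.995, 0.101, -0.016]
force: [0.0, 0.4, 0.1]
opening: 0.0128
knob [ 0.5309 -0.3126  0.0797] underside z 0.0175 need tool [-0.      0.0031  0.0016] spin 0.1 toolz [-0.031 -0.017 -0.999] F [0.  0.4 0.1] t 14.7
time_s: 14.9
position: [0.5366, -0.3101, 0.2495]
eef_rot: [0.007, 0.995, 0.1, -0.016]
force: [-1.1, 0.2, 9.2]
opening: 0.0129
knob [ 0.5313 -0.3131  0.0776] underside z 0.0154 need tool [-0.0004  0.0026 -0.0005] spin 0.1 toolz [-0.031 -0.017 -0.999] F [-1.1  0.2  9.2] t 14.9
```

```bash
python3 -m jog '[{"linear":[0,0,-0.0005],"spin":0,"jaw":0},{"linear":[0,0,0],"spin":0,"jaw":0.15}]' 20; python3 kp.py .015; python3 -m jog '[{"linear":[0,0,0],"spin":0,"jaw":0.25},{"linear":[0,0,0],"spin":0,"jaw":0.32},{"linear":[0,0,0],"spin":0,"jaw":0.35}]'; python3 kp.py .015;  python3 - <<'E'
from h import *
c=cam("scene"); g=cv2.cvtColor(c[0],6)
for v in range(166,206,2): print(v,"".join("#" if q<40 else "+" if q<70 else "." for q in g[v,155:220]))
E
```

```text
time_s: 15.1
position: [0.5367, -0.3101, 0.2502]
eef_rot: [0.007, 0.995, 0.1, -0.016]
force: [0.5, 1.0, -1.0]
opening: 0.013
knob [ 0.5315 -0.3132  0.0783] underside z 0.0161 need tool [-0.0005  0.0025  0.0011] spin 0.1 toolz [-0.03  -0.018 -0.999] F [ 0.5  1.  -1. ] t 15.1
time_s: 15.4
position: [0.5367, -0.3102, 0.2501]
eef_rot: [0.007, 0.995, 0.1, -0.016]
force: [0.4, 0.4, -0.5]
opening: 0.0299
knob [ 0.5315 -0.3132  0.0782] underside z 0.016 need tool [-0.0005  0.0024  0.0011] spin 0.1 toolz [-0.03  -0.018 -0.999] F [ 0.4  0.4 -0.5] t 15.4
166 ........######################+..................................
168 .........+#############+#######..................................
170 ...............+#####+++#######+.................................
172 ................+####+++#######+.................................
174 ................+####+++#######..................................
176 .................####++++.++++...................................
178 .................#####+++##++###.................................
180 ................+#####+++++++####.....+++........................
182 ................#####++++########+.+++.......+###+...............
184 ................#####################+.....+######...............
186 ................+#################################...............
188 ................+#################################+..............
190 ................+#################################+..............
192 ................+#################################+..............
194 ................+##################################..............
196 ...............+####################################++..........+
198 ..............+++++###########++.+##################++........++#
200 .............++++++++..++++++....+#################+++++++++++###
202 .............+++++++++++++++.....+++#############+..++++++++++###
204 .............++++++++++++++++++++++++.++++++###+..++++++++++++++#
```

```bash
python3 -m jog '[{"linear":[0,0,-0.005],"spin":0,"jaw":0.4},{"linear":[0,0,-0.008],"spin":0,"jaw":0.4},{"linear":[0,0,-0.02],"spin":0,"jaw":0.4},{"linear":[0,0,-0.03],"spin":0,"jaw":0.4},{"linear":[0,0,-0.03],"spin":0,"jaw":0.4}]'; python3 -m jog '[{"linear":[0,0,-0.03],"spin":0,"jaw":0.4},{"linear":[0,0,0],"spin":0,"jaw":0.4}]'; python3 - <<'E'
from h import *
o=manip.get_obs(); print(o["joint_positions"].round(2),o["force"].round(1))
w=cam("wrist"); c=cam("scene"); g=cv2.cvtColor(w[0],6)
e=proj(w,[.5315,-.3135,.073]); print("expect px",e)
u0,v0=max(int(e[0])-60,0),max(int(e[1])-60,0); s=g[v0:v0+120,u0:u0+120]
for v in range(0,s.shape[0],4): print(v+v0,"".join("#" if q<40 else "+" if q<75 else "." if q<170 else " " for q in s[v,::2]))
print(u0)
g=cv2.cvtColor(c[0],6)
for v in range(166,206,2): print(v,"".join("#" if q<40 else "+" if q<70 else "." for q in g[v,155:220]))
E
```

```text
time_s: 15.95
position: [0.5382, -0.3079, 0.3436]
eef_rot: [0.005, 0.995, 0.101, -0.019]
force: [0.8, -0.7, 0.3]
opening: 0.0342
time_s: 16.15
position: [0.5407, -0.3076, 0.3807]
eef_rot: [0.007, 0.995, 0.101, -0.016]
force: [0.2, 0.8, 0.5]
opening: 0.0341
[ 0.72  0.55 -0.4   1.61  0.27  1.05  0.43] [0.2 0.8 0.5]
expect px [283.79337468 202.17775384]
142               ..+###+...............+###+....+..            
146               ..+####...............+###+....+...           
150               ..+####...............+###+....+..            
154               ..+#######################+....+..            
158 .             ..+########################+++++..            
162               ...#######################+.......            
166               ..+#...........................+..            
170               ...+...........................+..            
174               ...+...........................+..            
178               ...+..+###################.....+..            
182               ...#######################+....+..            
186               ...###########
[... 1906 characters left out ...]

186 ................+#################################...............
188 ................+#################################+..............
190 ................+#################################+..............
192 ................+#################################+..............
194 ................+##################################..............
196 ...............+####################################++..........+
198 ..............+++++###########++.+##################++........++#
200 .............++++++++++++++++....+#################+++++++++++###
202 .............+++++++++++++++.....+++#############+..++++++++++###
204 .............+++++++++++++++++++++++++++++++###+..++++++++++++++#
```

```bash
python3 - <<'E'
from h import *
w=load("wrist"); g=cv2.cvtColor(w[0],6)[190:226,262:308]
m=(g>75).astype(np.uint8); n,l,s,c=cv2.connectedComponentsWithStats(m); i=[j for j in range(1,n) if 20<s[j,2]<40][0:1]
for j in range(1,n): 
    if s[j,4]>30: print(s[j],c[j]+[262,190])
for uv in((285,206.5),): print(ray(w,*uv,.073),"cell",ray(w,*proj(w,[.5312,-.3158,.004]),.004)[:2])
C=np.array([.5312,-.3158]);a=np.radians(11.4);x=np.array([np.cos(a),np.sin(a)]);y=np.array([-x[1],x[0]])
d=ray(w,285,206.5,.073)[:2]-C; print("offset in cell mm",1e3*d@x,1e3*d@y)
# strip check in top view vs start
import cv2
a0=load("top"); b0=cam("top"); 
for n,(r0,r1,c0,c1) in(("relays",(235,268,130,176)),("tray",(210,262,350,432)),("bottle",(155,195,278,305)),("driver",(95,185,262,285)),("orange",(315,345,165,198)),("bottleA",(265,300,265,295)),("plate",(212,300,108,230))):
    print(n,np.abs(a0[0][r0:r1,c0:c1].astype(int)-b0[0][r0:r1,c0:c1]).mean().round(2))
T=a0[0][240:262,134:174]; print(cv2.minMaxLoc(cv2.matchTemplate(b0[0][230:272,124:184],T,cv2.TM_CCOEFF_NORMED)))
E
```

```text
[  4   1  29  30 209] [280.28708134 203.61722488]
[42  0  4 21 84] [305.5 200. ]
[16  8  4 19 74] [279.5        207.24324324]
[40 28  6  8 42] [304.80952381 221.83333333]
[ 0.53313182 -0.31674523  0.073     ] cell [ 0.5312 -0.3158]
offset in cell mm 1.7068804871115217 -1.308418623289611
relays 1.75
tray 1.25
bottle 1.15
driver 1.03
orange 1.0
bottleA 0.86
plate 1.07
(-0.3067156672477722, 0.9939174056053162, (20, 9), (10, 10))
```

```bash
python3 -c "
from cell import job,manip
print(job.hand_in(), manip.get_obs()['time_s'])"
```

```text
the job is handed in; nothing more can be done
the job is handed in; nothing more can be done
```

The timer is out of its socket and standing upright on its pins in the tray's empty cell. I handed the job in at about 16 s of the 58 s allowed.

**What I did:** I gripped the timer by its knob, with the jaws along the strip. I rocked it about 0.1 rad to each side across the strip, pulling up gently, until it came free. Then I carried it above bottle height, lowered it until the pins touched the floor, opened the jaws and lifted clear.

**Last checks:**
- **Position:** the wrist camera puts the timer within about 2 mm of the cell centre. The scene camera shows it standing level with its neighbour.
- **Other things:** the start and end top views match for the other relays, both bottles, the screwdriver and the orange look-alike. The relays show no shift at all.
- **Gripper:** it is empty and clear, about 13 cm above its release height.

**What did not go cleanly or is uncertain:**
- **First lowering:** it stopped about 8 mm too high with a 5 N push, probably on the tray's end wall. I raised it, moved it 4 mm and lowered again, and it reached the floor.
- **Upward pull:** it peaked at 12.4 N, so the socket may have lifted about 1 mm for a moment. It was back to near zero before the timer came free.
- **Leans:** I worked them out from the gripper's motion and two pictures, not measured directly.
- **Tool tilt:** it drifted about 2 degrees while carrying, which I allowed for in the placing.

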